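Load the warming shelf and set its dial

TASK

The shortest of the four dark power modules already stands on the aluminium plate of the warming shelf, beside the end stop: leave it there, and stand the other three upright beside it in one straight row along the shelf, like books, long sides facing and less than a centimetre between neighbours, rising in height to the tallest at the far end. When the row stands, turn the dial so that its pointer points at the white wedge on the ring round it. Do not tip a module over, and leave everything else on the bench where it is.

Things in the scene. Friction and masses are not known exactly. Their poses are not given: they have to be found in the camera images.
- shelf: low warming shelf, fixed on the table. Origin under its centre at table height; x points from front to rear, y along it. Aluminium plate, top 50 mm up, x -65 to 65 mm, y -74 to 126 mm, with a rear lip 12 mm high from x = 61 mm and an upright end stop at the -y end. Beyond the stop (y -80 to -190 mm) is a control box, 50 mm high, with the dial
- stop (a point): foot of the end stop: middle of the stop's inner face at the height of the plate; same axes as the shelf, the plate lies to +y. The stop is a steel plate 6 mm thick, as deep as the shelf and 30 mm higher than the plate
- module1: the shortest of four dark potted power modules: upright block with an aluminium top, 50 mm along its x, 34 mm along its y, 50 mm high, plus two brass studs (8 mm thick, 6 mm high, 13 mm either side of the middle along x) on top. Origin: centre of its underside. About 160 g, varying by a third; it stands on the shelf from the start
- module2: the second shortest of four dark potted power modules: upright block with an aluminium top, 50 mm along its x, 34 mm along its y, 65 mm high, plus two brass studs (8 mm thick, 6 mm high, 13 mm either side of the middle along x) on top. Origin: centre of its underside. About 210 g, varying by a third
- module3: the second tallest of four dark potted power modules: upright block with an aluminium top, 50 mm along its x, 34 mm along its y, 80 mm high, plus two brass studs (8 mm thick, 6 mm high, 13 mm either side of the middle along x) on top. Origin: centre of its underside. About 260 g, varying by a third
- module4: the tallest of four dark potted power modules: upright block with an aluminium top, 50 mm along its x, 34 mm along its y, 95 mm high, plus two brass studs (8 mm thick, 6 mm high, 13 mm either side of the middle along x) on top. Origin: centre of its underside. About 310 g, varying by a third
- dial (a joint): angle of the dial on the control box, in rad: grows clockwise seen from above, range 0 to 3.6. At 0 its pointer points to the shelf's -x. The dial stays where it is left
- dial_grip (a point): point on the dial's vertical axis at the height to grip, 37 mm above the control box. The dial is a black disc of 28 mm radius with a bar grip across it, 53 mm long, 14 mm thick, its top 7 mm above this point, its foot 23 mm below it. Axes turn with the dial: x lies along the bar, the pointer end is at -x
- dial_tip (a point): top of the bar's pointer end, the end with the white line, 27 mm from the dial's axis
- mark: setting marker: white wedge on an aluminium ring round the dial, fixed. Origin: on the dial's axis, at the top of the control box; the wedge lies 38 to 53 mm out along its -x axis, so the dial is set when the pointer points along the marker's -x axis
- spool: solder spool, steel grey, standing on its flange: 56 mm across, 46 mm high; loose, leave alone. Origin under its centre
- flux_jar: small amber jar with black lid, 48 mm across, 55 mm high; loose, leave alone. Origin under its centre
- heat_sink: finned aluminium heat sink, 50 (x) by 45 (y) mm, 38 mm high; loose, leave alone. Origin under its centre
- spray_can: spray can, 52 mm across, 150 mm high; loose, leave alone. Origin under its centre
- screwdriver: screwdriver lying on the table, 190 mm long along its x, about 25 mm high; loose, leave alone
- tip_cleaner: dark steel cup with a brass filling, 70 mm across, 38 mm high; loose, leave alone. Origin under its centre

How it is judged (in metres and radians):
On the way, in this order (a step that is already met when the one before it is completed fails the run):
1. the four modules stand on the plate in a straight, close row by height from the end stop (z of module1 in the frame of shelf between 0.044 and 0.056 m and x of module1 in the frame of shelf between -0.042 and 0.042 m and angle between each of module1, module2, module3, module4's own z axis and vertical below 0.1 rad and angle between the x axis of each of module1, module2, module3, module4 and the x axis of shelf, either way round below 0.14 rad and z of module2 in the frame of shelf between 0.044 and 0.056 m and x of module2 in the frame of shelf between -0.042 and 0.042 m and z of module3 in the frame of shelf between 0.044 and 0.056 m and x of module3 in the frame of shelf between -0.042 and 0.042 m and z of module4 in the frame of shelf between 0.044 and 0.056 m and x of module4 in the frame of shelf between -0.042 and 0.042 m and horizontal distance between module1 and module2 below 0.046 m and x of module2 in the frame of module1 between -0.01 and 0.01 m and horizontal distance between module2 and module3 below 0.046 m and x of module3 in the frame of module2 between -0.01 and 0.01 m and horizontal distance between module3 and module4 below 0.046 m and x of module4 in the frame of module3 between -0.01 and 0.01 m and x of module4 in the frame of module1 between -0.02 and 0.02 m and horizontal distance between module1 and module4 above 0.095 m and y of module1 in the frame of stop between 0.014 and 0.038 m), for 0.2 s.
2. then the dial's pointer points at the wedge (y of dial_tip in the frame of mark between -0.004 and 0.004 m and x of dial_tip in the frame of mark below -0.015 m), for 0.2 s.
At the end, for the whole second after the job is handed in: Modules at rest upright on the plate, within 8 degrees of square, in height order; neighbours' centres under 46 mm apart, within 10 mm of line (ends 20 mm, over 95 mm apart); the shortest's centre 14 to 38 mm from the stop. Dial at rest, pointer tip within 4 mm of the wedge's line (all of step 1 and all of step 2 and linear speed of each of module1, module2, module3, module4 below 0.02 m/s and velocity of joint dial between -0.05 and 0.05 rad/s); the robot touches nothing.
It fails at once if something else loose on the bench is moved more than 20 mm (distance of any of spool, heat_sink, flux_jar, spray_can, screwdriver, tip_cleaner from where it was at the start of the episode above 0.02 m).
It fails at once if the shortest module is pushed more than 12 mm (distance of module1 from where it was at the start of the episode above 0.012 m).
It fails at once if a module is tipped over (angle between any of module1, module2, module3, module4's own z axis and vertical above 0.6 rad).
It also fails if it takes over 72 s, if anything falls off the work surface, if the arm or the gripper's body presses on something with over 40 N, if the wrist force passes 120 N, or if a joint passes its speed limit or range.

ROBOT

A 6-joint arm with a two-finger parallel gripper is mounted at the origin on the work surface. World frame = base frame: x ahead of the robot, y to its left, z up, the work surface at z = 0. Lengths are in mm, angles in degrees, forces in N, time in s.
With the tool pointing down it reaches from about 325 to 900 mm from the base axis. Payload 6.1 kg.
Tool frame: the origin (TCP) lies between the finger pads; the fingertips stand 14 mm ahead of it and the grasp point (between the pads) lies 5 mm behind it (bot.nose_length is the z of the fingertips in the tool frame, in mm); z points along the fingers, y is the line along which they close (so a half turn about z gives the same grasp; the last joint's range is limited). The gripper opens to 87 mm and grips with 3 to 60 N. Pads are 19 mm wide; open, the fingers measure 117 mm over their backs; the gripper's body (75 mm by 190 mm) begins 51 mm behind the grasp point.
Start: joints at [-71.11, 12.628, 87.462, -0, 79.91, -7.225], TCP at [275.105, -561.189, 236.538] pointing down, gripper open.
Joint ranges: [-170.65, 170.65], [-52.31, 119.04], [5.05, 147.46], [-71.25, 251.25], [11.57, 151.72], [-153.62, 153.62]. Speed limits (degrees/s): [147.25, 147.25, 172.46, 180, 180, 180].

INTERFACE

Orientations are given as a 3x3 rotation matrix whose columns are the frame's x, y, z axes.
In Python, from cell import bot gives the robot as it stands. The module is installed in compiled form; this text tells all that it offers.
- The arm moves only by the tool move_arm, never from a script. Its argument "targets" is a list that holds one entry, the list of rows, each a list of 7 numbers: the shift along the tool's x, y, z scaled (see below), then the turn, a rotation vector about the tool's x, y, z scaled (see below), then the closure, from -1 (fully open) to 1 (shut). A call has 1 to 20 rows; each row is the pose to reach, as a shift and turn from the pose commanded when the call began, along the tool's axes at that moment; what a row does not reach only later rows make up. The controller multiplies each number of a shift by 80 cm and each number of a turn by 45 degrees. A row lasts 1/12 s, in which the tool goes at most 41.7 mm and 7.16 degrees, less where a joint would pass 70% of its speed; a pose out of reach is approached as far as the arm can. A call with a number of a shift or a turn outside -1 to 1 is refused whole. A call with a gripper value outside its range is refused whole. The fingers move at their own pace and stop on an object; "squeeze" is the grip in N (left out, the last holds). Time passes only in rows, so rows that repeat a pose let the fingers close. It gives the time, the measured TCP pose, the force, the opening and the grip force at its end, in the units of the state.
- bot.sense(): the state, without advancing time (a new reading comes with each control period).
- bot.grab_frame(name): name is "scene" or "top" or "wrist"; returns a dict with "img" (384x512x3 uint8, blue, green, red), "mtx" (3x3 intrinsics, pixels), "D" ([k1, k2, p1, p2, k3] as OpenCV has them; the pictures are not rectified), "extrinsics" (4x4, takes a point from world to camera coordinates); the wrist camera has in their place "mount" (4x4, takes a point from camera to tool coordinates, whose origin is the TCP and whose axes are the flange's). Camera axes: x right, y down, z forward; pixel columns grow to the right and rows downward; lengths in mm; the calibration is good to about 2 mm. A picture is of the moment at which its call begins: read the wrist's pose just before it. There is no depth.
- bot.job_done(): hands the job in; it is judged then, once.
The state is a dict: "time_s": time; "joint_positions": joint angles; "joint_velocities": joint speeds; "effort": joint torques, N m; "ee_pos": TCP position; "eef_rot": TCP orientation; "ft_force": force on the tool from outside, world axes, zero at the start; "moment": the same for the moment, N m; "gripper_width": opening from 0.0 (shut) to 1.0 (fully open); "gripper_force": force on a finger pad.
Only numpy, scipy, OpenCV 4.12 (cv2) and the standard library are available. Lean on these libraries where they do the work, as an engineer would, in place of code of your own. Each camera call takes 0.05 s, during which the arm holds its last target. There are 200 camera calls.

## Working session

There is one attempt and no reset: what is moved stays moved. The work goes in short steps, Python scripts to look and compute and a tool call to move; the robot and the scene stay as the last step left them, time stands still between calls to the robot, and variables do not carry over. Pictures are saved under pics/ and viewed, at most 10 in all, crops included, and the job is handed in when it is done.

Besides the shell and the picture viewer there is one more tool, called as name(argument=value, ...) on one line, values as JSON. move_arm: Moves the arm, as the interface text tells. Its arguments: {"type":"object","properties":{"targets":{"type":"array","items":{"type":"array","items":{"type":"array","items":{"type":"number"}}}},"squeeze":{"type":"number"}},"required":["targets"]}

```bash
mkdir -p pics; python3 - <<'E'
from cell import bot
import cv2,pickle,numpy as np
d={}
for n in ["scene","top","wrist"]:
    f=bot.grab_frame(n); d[n]=f; cv2.imwrite(f"pics/{n}0.png",f["img"])
    print(n,{k:np.round(v,3).tolist() for k,v in f.items() if k!="img"})
pickle.dump(d,open("f0.pkl","wb"))
print(bot.sense(), bot.nose_length)
E
```

```text
scene {'mtx': [[435.226, 0.0, 251.418], [0.0, 435.226, 193.214], [0.0, 0.0, 1.0]], 'D': [-0.011, 0.0, 0.0, 0.0, 0.0], 'extrinsics': [[-0.613, 0.79, 0.003, 286.008], [0.689, 0.536, -0.488, -345.692], [-0.387, -0.298, -0.873, 1393.116], [0.0, 0.0, 0.0, 1.0]]}
top {'mtx': [[361.127, 0.0, 254.162], [0.0, 361.127, 193.403], [0.0, 0.0, 1.0]], 'D': [0.027, 0.0, 0.0, 0.0, 0.0], 'extrinsics': [[-0.021, -1.0, -0.006, 55.065], [-0.994, 0.022, -0.106, 533.789], [0.106, 0.004, -0.994, 1015.052], [0.0, 0.0, 0.0, 1.0]]}
wrist {'mtx': [[303.323, 0.0, 252.467], [0.0, 303.323, 188.368], [0.0, 0.0, 1.0]], 'D': [-0.064, 0.0, 0.0, 0.0, 0.0], 'mount': [[0.001, -0.97, -0.244, 66.932], [1.0, 0.001, 0.0, 1.166], [0.0, -0.244, 0.97, -148.662], [0.0, 0.0, 0.0, 1.0]]}
{'time_s': 0.15, 'joint_positions': array([-7.11088693e+01,  1.26657307e+01,  8.75116917e+01, -1.05703834e-03,
        7.99111617e+01, -7.22564153e+00]), 'joint_velocities': array([ 0.01559656,  0.00449669, -0.18812545,  0.05148922, -0.0116062 ,
        0.13335248]), 'effort': array([ 1.64325367e-03, -4.95189106e+01, -3.87883151e+01,  6.99331169e-02,
        5.30410919e-02, -8.56964471e-05]), 'ee_pos': array([ 274.95729685, -560.7446229 ,  235.67006696]), 'eef_rot': array([[ 8.97897370e-01,  4.40204549e-01, -5.17761788e-04],
       [ 4.40204818e-01, -8.97896205e-01,  1.45692272e-03],
       [ 1.76447663e-04, -1.53608831e-03, -9.99998805e-01]]), 'ft_force': array([-0.146772  , -0.26025992,  0.14084597]), 'moment': array([-0.00312029, -0.04907016, -0.00406191]), 'gripper_force': 0.0, 'gripper_width': 1.0018112562344526} 14.0
```

View pics/top0.png

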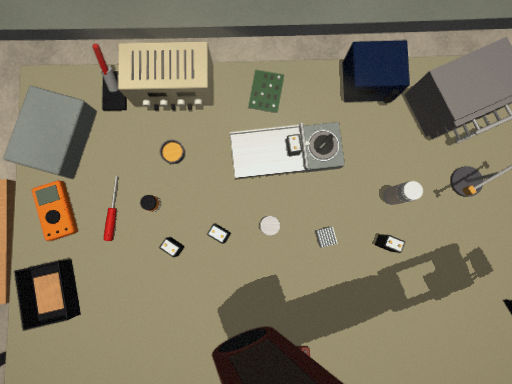

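View pics/scene0.png

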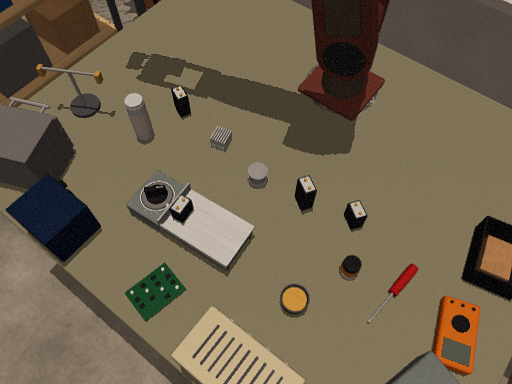

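The top view shows module1 at (294,145) on the shelf, the dial at (323,146) and loose modules at (219,233), (172,247) and (390,243). The scene view shows the same three at (306,192), (355,214) and (181,100). Next I'll triangulate their tops.

```bash
cat > h.py <<'E'
import numpy as np,cv2
from cell import bot
def grab(n):
    s=bot.sense(); f=bot.grab_frame(n)
    if n=="wrist":
        T=np.eye(4);T[:3,:3]=s["eef_rot"];T[:3,3]=s["ee_pos"]
        f["extrinsics"]=np.linalg.inv(T@f["mount"])
    return f
def ray(f,uv):
    p=cv2.undistortPoints(np.float64(uv).reshape(1,1,2),f["mtx"],f["D"]).ravel()
    E=f["extrinsics"];R=E[:3,:3]
    return -R.T@E[:3,3], R.T@np.array([p[0],p[1],1])
def onz(f,uv,z):
    o,d=ray(f,uv); return o+d*(z-o[2])/d[2]
def tri(f,u,g,v):
    o,d=ray(f,u);p,e=ray(g,v)
    s,t=np.linalg.lstsq(np.c_[d,-e],p-o,rcond=None)[0]
    return (o+s*d+p+t*e)/2,np.linalg.norm(o+s*d-p-t*e)
def proj(f,P):
    E=f["extrinsics"]
    return cv2.projectPoints(np.float64(P).reshape(-1,1,3),cv2.Rodrigues(E[:3,:3])[0],E[:3,3],f["mtx"],np.float64(f["D"]))[0].reshape(-1,2)
def blob(f,c,r=22,thr=None):
    x0,y0=int(c[0]-r),int(c[1]-r)
    im=f["img"][y0:y0+2*r,x0:x0+2*r].max(2)
    t=thr or cv2.threshold(im,0,255,cv2.THRESH_OTSU)[0]
    m=(im>t).astype(np.uint8)
    m=cv2.morphologyEx(m,cv2.MORPH_CLOSE,np.ones((3,3)))
    cs=cv2.findContours(m,cv2.RETR_EXTERNAL,cv2.CHAIN_APPROX_NONE)[0]
    k=max(cs,key=cv2.contourArea)
    rc=cv2.minAreaRect(k); 
    return np.array(rc[0])+[x0,y0],cv2.boxPoints(rc)+[x0,y0],rc[1]
E
python3 - <<'E'
import pickle
from h import *
d=pickle.load(open("f0.pkl","rb"));t,s=d["top"],d["scene"]
for n,a,b in [("A",(219,233),(307,183)),("B",(172,247),(356,208)),("C",(394,243),(180,93)),("m1",(294,145),(182,207))]:
    ca,ba,sa=blob(t,a,16,150);cb,bb,sb=blob(s,b,16,150)
    P,e=tri(t,ca,s,cb)
    w=np.array([onz(t,u,P[2])[:2] for u in ba])
    print(n,ca,cb,"P",P.round(1),"err",round(e,1)); print("  sides",[(np.linalg.norm(w[i+1]-w[i]).round(1),np.degrees(np.arctan2(*(w[i+1]-w[i])[::-1])).round(1)) for i in (0,1)])
o=[]
for im,(x,y,w,h) in [(t["img"],(225,115,130,75)),(s["img"],(115,160,150,120))]:
    c=im[y:y+h,x:x+w]; o.append(cv2.resize(c,(w*5,h*5) if len(o)==0 else (int(w*5),h*5),interpolation=cv2.INTER_CUBIC))
cv2.imwrite("pics/c_top.png",o[0]);cv2.imwrite("pics/c_scene.png",o[1])
E
```

```text
A [218.5 232.5] [307. 184.] P [423.7 142.7  94.3] err 3.8
  sides [(np.float64(83.3), np.float64(-91.2)), (np.float64(82.4), np.float64(179.2))]
B [171.5 246.5] [357.60000229 209.20000076] P [387.7 277.3  59.8] err 6.1
  sides [(np.float64(85.8), np.float64(-91.3)), (np.float64(84.6), np.float64(-180.0))]
C [393.5 242.5] [178.80000114  92.10000038] P [ 389.  -327.4   83.9] err 1.2
  sides [(np.float64(82.6), np.float64(-91.1)), (np.float64(82.2), np.float64(176.0))]
m1 [293.5 144.5] [181.5 206.5] P [662.8 -68.3  84. ] err 0.1
  sides [(np.float64(86.2), np.float64(-91.4)), (np.float64(87.5), np.float64(177.9))]
```

View pics/c_top.png

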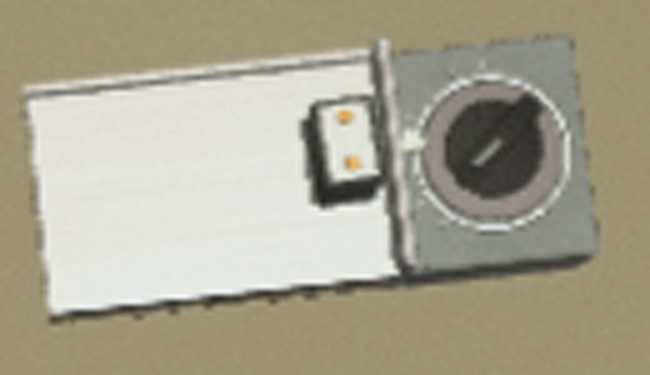

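```bash
python3 - <<'E'
import pickle
from h import *
d=pickle.load(open("f0.pkl","rb"));t,s=d["top"],d["scene"]
def top(f,c,r):
    x0,y0=int(c[0]-r),int(c[1]-r); im=cv2.resize(f["img"][y0:y0+2*r,x0:x0+2*r],None,fx=4,fy=4,interpolation=cv2.INTER_CUBIC)
    m=((im[...,0]>135)).astype(np.uint8)
    m=cv2.morphologyEx(m,cv2.MORPH_CLOSE,cv2.getStructuringElement(2,(17,17)))
    k=max(cv2.findContours(m,0,1)[0],key=cv2.contourArea)
    rc=cv2.minAreaRect(k); g=lambda q:(np.array(q)+.5)/4-.5+[x0,y0]
    return g(rc[0]),g(cv2.boxPoints(rc)),np.array(rc[1])/4
for n,a,b in [("A",(219,233),(307,183)),("B",(172,247),(356,208)),("C",(394,243),(180,93))]:
    ca,ba,sa=top(t,a,16);cb,bb,sb=top(s,b,14)
    P,e=tri(t,ca,s,cb)
    for H in (P[2],):
        w=np.array([onz(t,u,H)[:2] for u in ba]);v=np.array([onz(s,u,H)[:2] for u in bb])
        print(n,ca.round(1),sa,cb.round(1),sb,"P",P.round(1),"err",round(e,1))
        for q in (w,v): print("  ",[(np.linalg.norm(q[i+1]-q[i]).round(1),np.degrees(np.arctan2(*(q[i+1]-q[i])[::-1])).round(1)) for i in (0,1)])
# shelf: plate corners (crop px/5 + offset), z=50; front-left, front-right at stop
g=lambda x,y:np.array([(x+.5)/5-.5+225,(y+.5)/5-.5+115])
for nm,p,z in [("FL",(50,318),50),("RL",(25,92),62),("ringc",(497,151),50),("wedge",(411,140),50)]: print(nm,onz(t,g(*p),z).round(1))
for nm,p in [("m1 stud r",(345,116)),("m1 stud f",(352,163))]: print(nm,onz(t,g(*p),106).round(1))
E
```

```text
A [217.3 233.4] [16.20661545 10.24703979] [307.  183.8] [15.69008732  9.63435936] P [422.5 144.2  95.3] err 0.2
   [(np.float64(27.1), np.float64(-31.7)), (np.float64(43.5), np.float64(-121.9))]
   [(np.float64(26.2), np.float64(156.8)), (np.float64(44.2), np.float64(57.2))]
B [169.2 247.2] [15.61740494 10.00670815] [357.5 209. ] [16.32329559  9.50328827] P [387.6 279.9  63.7] err 0.3
   [(np.float64(26.9), np.float64(-34.3)), (np.float64(43.3), np.float64(-124.6))]
   [(np.float64(26.3), np.float64(155.9)), (np.float64(43.9), np.float64(55.6))]
C [394.5 243.5] [16.65419197 10.02447701] [178.9  91.9] [11.72128105  8.58940506] P [ 386. -331.   80.] err 0.3
   [(np.float64(27.2), np.float64(-24.8)), (np.float64(43.7), np.float64(-113.0))]
   [(np.float64(26.5), np.float64(166.9)), (np.float64(44.4), np.float64(64.8))]
FL [577.2  98.3  50. ]
RL [705.6 109.8  62. ]
ringc [ 668.1 -159.3   50. ]
wedge [ 675.7 -110.4   50. ]
m1 stud r [676.  -66.8 106. ]
m1 stud f [649.9 -69.8 106. ]
```

View pics/c_scene.png

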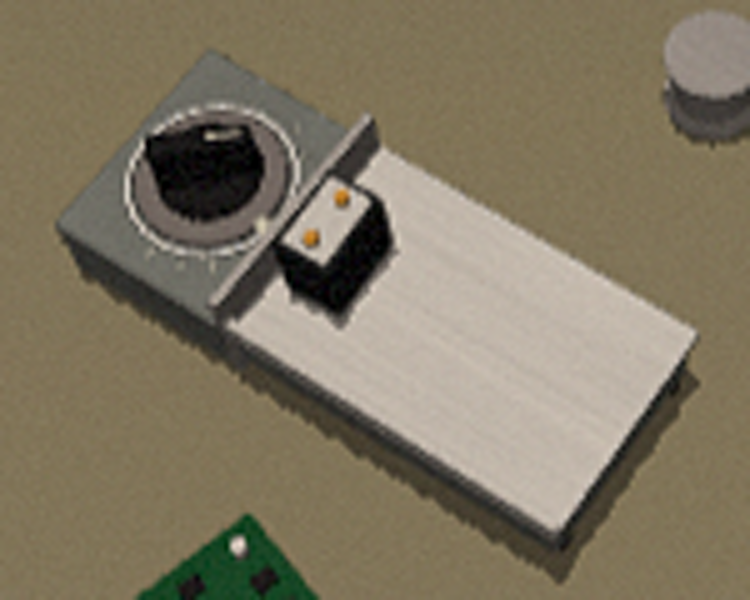

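B, C and A stand 65, 80 and 95 mm high, so they are module2, module3 and module4. Their triangulation errors are at most 0.3 mm. The shelf is yawed about 5.5°, and the wedge lies on the stop side of the dial. I'll look from the wrist above the shelf first.

```bash
cat >> h.py <<'E'
from scipy.spatial.transform import Rotation as Rn
def down(yaw):
    c,s=np.cos(np.radians(yaw)),np.sin(np.radians(yaw))
    return np.array([[c,s,0],[s,-c,0],[0,0,-1.]])
def mv(P,yaw,s=None):
    s=s or bot.sense();R=s["eef_rot"]
    sh=R.T@(np.array(P,float)-s["ee_pos"])/800
    rv=Rn.from_matrix(R.T@down(yaw)).as_rotvec(degrees=True)/45
    print("to",P,yaw,"shift",sh.round(4).tolist(),"turn",rv.round(4).tolist())
def st():
    s=bot.sense();R=s["eef_rot"]
    print("t",round(s["time_s"],2),s["ee_pos"].round(1),"yaw",np.degrees(np.arctan2(R[1,0],R[0,0])).round(2),"F",s["ft_force"].round(1),"w",round(s["gripper_width"],3),round(s["gripper_force"],1))
E
python3 -c "
from h import *
st();mv((600,-200,310),60);mv((665,-140,300),95.5)"
```

```text
t 0.15 [ 275.  -560.7  235.7] yaw 26.12 F [-0.1 -0.3  0.1] w 1.002 0.0
to (600, -200, 310) 60 shift [0.5633, -0.2262, -0.0925] turn [-0.0018, -0.0008, -0.753]
to (665, -140, 300) 95.5 shift [0.6693, -0.2577, -0.0799] turn [-0.0016, -0.0014, -1.5418]
```

move_arm(targets=[[[0.1,-0.04,-0.08,0,0,-0.2,-1],[0.67,-0.258,-0.08,0,0,-1,-1],[0.67,-0.258,-0.08,0,0,-1,-1],[0.67,-0.258,-0.08,0,0,-1,-1],[0.67,-0.258,-0.08,0,0,-1,-1],[0.67,-0.258,-0.08,0,0,-1,-1],[0.67,-0.258,-0.08,0,0,-1,-1],[0.67,-0.258,-0.08,0,0,-1,-1],[0.67,-0.258,-0.08,0,0,-1,-1],[0.67,-0.258,-0.08,0,0,-1,-1],[0.67,-0.258,-0.08,0,0,-1,-1],[0.67,-0.258,-0.08,0,0,-1,-1],[0.67,-0.258,-0.08,0,0,-1,-1],[0.67,-0.258,-0.08,0,0,-1,-1],[0.67,-0.258,-0.08,0,0,-1,-1],[0.67,-0.258,-0.08,0,0,-1,-1],[0.67,-0.258,-0.08,0,0,-1,-1]]])

```text
time_s: 1.57
ee_pos: [665.3, -139.8, 299.8]
eef_rot: [[0.323, 0.946, -0.001], [0.946, -0.323, -0.0], [-0.001, -0.001, -1.0]]
ft_force: [-0.1, -0.8, 0.4]
gripper_width: 1.001
gripper_force: 0.0
```

move_arm(targets=[[[0,0,0,0,0,-0.54,-1],[0,0,0,0,0,-0.54,-1],[0,0,0,0,0,-0.54,-1],[0,0,0,0,0,-0.54,-1],[0,0,0,0,0,-0.54,-1],[0,0,0,0,0,-0.54,-1]]])

```text
time_s: 2.07
ee_pos: [664.7, -141.4, 300.6]
eef_rot: [[-0.09, 0.996, -0.0], [0.996, 0.09, -0.0], [-0.0, -0.0, -1.0]]
ft_force: [-0.3, -0.1, 0.1]
gripper_width: 1.0
gripper_force: 0.0
```

```bash
python3 -c "
from h import *
import pickle
st();f=grab('wrist');pickle.dump(f,open('w1.pkl','wb'))
cv2.imwrite('pics/w1.png',f['img'])"
```

```text
t 2.07 [ 664.7 -141.4  300.6] yaw 95.19 F [-0.3 -0.1  0.1] w 1.0 0.0
```

View pics/w1.png

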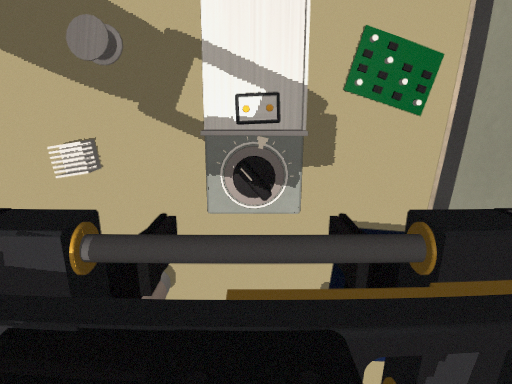

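The wrist view shows the shelf edges at columns 203 and 309, studs at (246,108) and (269,107), the dial at (255,174), the wedge at (263,142) and the pointer line at (245,174). Next I'll measure these.

```bash
python3 - <<'E'
import pickle
from h import *
f=pickle.load(open("w1.pkl","rb"));im=f["img"]
hsv=cv2.cvtColor(im,cv2.COLOR_BGR2HSV)
def cents(m,x0,y0,x1,y1,amin=3):
    n,_,s,c=cv2.connectedComponentsWithStats(m[y0:y1,x0:x1].astype(np.uint8))
    return [(c[i]+[x0,y0],s[i]) for i in range(1,n) if s[i][4]>=amin]
st_=[c for c,s in cents((hsv[...,1]>120)&(hsv[...,2]>120),236,92,281,124)]
S=[onz(f,c,106) for c in st_];print("studs",st_,np.round(S,1))
dd=S[1]-S[0];print("dist",np.linalg.norm(dd),"yaw",np.degrees(np.arctan2(dd[1],dd[0])),"mid",(S[0]+S[1])/2)
# front/rear plate edges by gradient
g=im.astype(float).mean(2)
for z,cols,nm in ((50,(190,215),"front"),(62,(300,318),"rear")):
    P=[]
    for r in range(20,120,5):
        k=im[r,cols[0]:cols[1],0].astype(float);d=np.diff(k);i=np.argmax(np.abs(d));P.append(onz(f,(cols[0]+i+.5,r),z)[:2])
    P=np.array(P);v=cv2.fitLine(np.float32(P),cv2.DIST_HUBER,0,.01,.01).ravel();print(nm,v.round(3),"yaw",np.degrees(np.arctan2(v[1],v[0])))
# dial: white comps
for c,s in cents(im.min(2)>150,212,134,300,212,3): print("white",c.round(1),s,onz(f,c,50).round(1),onz(f,c,94).round(1))
dk=(im.max(2)<60)
for c,s in cents(dk,212,140,298,212,50): print("dark",c.round(1),s)
cv2.imwrite("pics/dial.png",cv2.resize(im[130:215,205:305],None,fx=6,fy=6,interpolation=cv2.INTER_CUBIC))
E
```

```text
studs [array([269.22857143, 107.42857143]), array([245.67647059, 108.44117647])] [[677.6 -69.2 106. ]
 [651.9 -72.7 106. ]]
dist 25.89289785232209 yaw -172.31238821562474 mid [664.72751441 -70.95176232 106.        ]
front [ 8.60000e-02 -9.96000e-01  5.91985e+02 -2.99240e+01] yaw -85.04254
rear [ 1.23000e-01 -9.92000e-01  7.16284e+02 -7.39000e+00] yaw -82.95834
white [250.2 196.9] [  8  41  66  34 228] [ 666.9 -188.6   50. ] [ 666.2 -176.2   94. ]
white [228.  177.8] [15 43  3  3  5] [ 634.7 -164.6   50. ] [ 637.5 -154.9   94. ]
white [231.2 179.5] [19 44  2  4  4] [ 639.3 -166.6   50. ] [ 641.6 -156.6   94. ]
white [216.3 183.7] [ 4 49  2  2  3] [ 619.6 -174.2   50. ] [ 624.  -163.4   94. ]
white [295.8 191.6] [83 56  2  4  5] [ 728.1 -175.3   50. ] [ 720.6 -164.4   94. ]
white [295.  199.8] [81 61  6 10 20] [ 728.5 -187.1   50. ] [ 720.9 -174.8   94. ]
white [287.1 199.9] [73 65  5  3  8] [ 717.7 -188.1   50. ] [ 711.3 -175.7   94. ]
white [291. 199.] [79 64  1  3  3] [ 722.9 -186.4   50. ] [ 715.9 -174.2   94. ]
white [291.2 207. ] [74 68 11 10 37] [ 724.5 -197.7   50. ] [ 717.4 -184.3   94. ]
dark [254.4 176.9] [  21   16   43   44 1398]
```

View pics/dial.png

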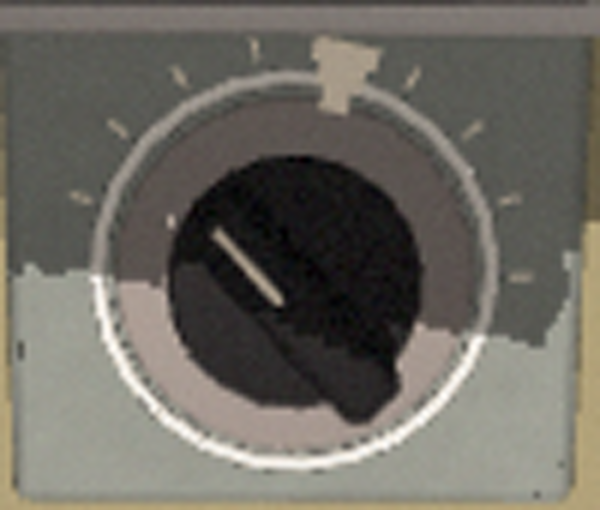

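```bash
python3 - <<'E'
import pickle
from h import *
f=pickle.load(open("w1.pkl","rb"))
g=lambda x,y:((x+.5)/6-.5+205,(y+.5)/6-.5+130)
c=onz(f,g(295,270),51);ci=[onz(f,g(*p),51) for p in ((95,270),(495,270),(295,72),(295,467))]
print("ring",c.round(1),np.round(ci,1))
w=[onz(f,g(*p),51) for p in ((347,52),(335,110),(341,80))]
a=[onz(f,g(*p),94) for p in ((216,232),(281,304))]
an=lambda v:np.degrees(np.arctan2(v[1],v[0])).round(1)
print("wedge",np.round(w,1),[an(q-c) for q in w],"line",np.round(a,1),an(a[0]-a[1]),an(a[0]-c))
st();mv((388,280,200),145.5);mv((388,280,40),145.5)
E
```

```text
ring [ 668.8 -156.9   51. ] [[ 624.4 -161.    51. ]
 [ 713.3 -152.8   51. ]
 [ 664.8 -113.1   51. ]
 [ 673.1 -202.7   51. ]]
wedge [[ 675.6 -107.8   51. ]
 [ 674.2 -120.6   51. ]
 [ 674.9 -113.9   51. ]] [np.float64(82.1), np.float64(81.5), np.float64(82.0)] line [[ 651.6 -141.9   94. ]
 [ 665.7 -155.3   94. ]] 136.6 139.1
t 2.12 [ 664.9 -141.1  300.6] yaw 95.2 F [0.5 0.6 0.3] w 1.001 0.0
to (388, 280, 200) 145.5 shift [0.5556, -0.2969, 0.1257] turn [-0.0003, 0.0, -1.1177]
to (388, 280, 40) 145.5 shift [0.5557, -0.2969, 0.3257] turn [-0.0003, 0.0, -1.1177]
```

The dial axis is at (668.8, -157). The wedge is at 82° and the pointer at 137°, so it needs a 55° clockwise turn later. Now I'll fetch module2.

move_arm(targets=[[[0.5556,-0.297,0.0,0,0,-1,-1],[0.5556,-0.297,0.0,0,0,-1,-1],[0.5556,-0.297,0.0,0,0,-1,-1],[0.5556,-0.297,0.0,0,0,-1,-1],[0.5556,-0.297,0.0,0,0,-1,-1],[0.5556,-0.297,0.0,0,0,-1,-1],[0.5556,-0.297,0.0,0,0,-1,-1],[0.5556,-0.297,0.0,0,0,-1,-1],[0.5556,-0.297,0.0,0,0,-1,-1],[0.5556,-0.297,0.0,0,0,-1,-1],[0.5556,-0.297,0.0,0,0,-1,-1],[0.5556,-0.297,0.0,0,0,-1,-1],[0.5556,-0.297,0.126,0,0,-1,-1],[0.5556,-0.297,0.126,0,0,-1,-1],[0.5556,-0.297,0.126,0,0,-1,-1],[0.5556,-0.297,0.126,0,0,-1,-1],[0.5556,-0.297,0.126,0,0,-1,-1]]])

```text
time_s: 3.53
ee_pos: [386.6, 279.7, 199.4]
eef_rot: [[-0.77, 0.638, -0.002], [0.638, 0.77, -0.001], [0.001, -0.002, -1.0]]
ft_force: [0.1, 0.2, -0.3]
gripper_width: 0.997
gripper_force: 0.0
```

```bash
python3 - <<'E'
from h import *
st();f=grab('wrist');cv2.imwrite('pics/w2.png',f['img'])
p=proj(f,[[387.6,279.9,65]])[0];print(p)
hsv=cv2.cvtColor(f['img'],cv2.COLOR_BGR2HSV)
m=((hsv[...,1]>120)&(hsv[...,2]>120)&(hsv[...,0]<28)).astype(np.uint8)
n,_,s,c=cv2.connectedComponentsWithStats(m)
S=[(np.linalg.norm(c[i]-p),c[i],s[i][4]) for i in range(1,n) if 8<s[i][4]<400]
S.sort(key=lambda q:q[0]);print(S[:4])
P=[onz(f,q[1],71) for q in S[:2]];d=P[1]-P[0]
print(np.round(P,1),"mid",(P[0]+P[1])/2,np.linalg.norm(d),np.degrees(np.arctan2(d[1],d[0]))%180)
mv((388,280,40),145.5)
E
```

```text
t 3.53 [386.6 279.7 199.4] yaw 140.35 F [ 0.1  0.2 -0.3] w 0.997 0.0
[253.45100308 182.80942355]
[(np.float64(13.140877643721982), array([266.4137931 , 184.96551724]), np.int32(58)), (np.float64(15.05280532434485), array([239.03703704, 187.14814815]), np.int32(54)), (np.float64(108.20884791686933), array([272.61538462, 289.30769231]), np.int32(13)), (np.float64(113.22490297875645), array([363.        , 211.42578125]), np.int32(256))]
[[395.9 288.8  71. ]
 [381.1 267.7  71. ]] mid [388.49885307 278.24770778  71.        ] 25.82405161115369 55.13150579984969
to (388, 280, 40) 145.5 shift [-0.0001, -0.0002, 0.2013] turn [0.0016, 0.0009, -0.1147]
```

move_arm(targets=[[[-0.0014,-0.001,0.0,0,0,-0.11,-1],[-0.0014,-0.001,0.1,0,0,-0.11,-1],[-0.0014,-0.001,0.18,0,0,-0.11,-1],[-0.0014,-0.001,0.2,0,0,-0.11,-1],[-0.0014,-0.001,0.2,0,0,-0.11,-1],[-0.0014,-0.001,0.2,0,0,-0.11,-1],[-0.0014,-0.001,0.2,0,0,-0.11,1],[-0.0014,-0.001,0.2,0,0,-0.11,1],[-0.0014,-0.001,0.2,0,0,-0.11,1],[-0.0014,-0.001,0.2,0,0,-0.11,1],[-0.0014,-0.001,0.2,0,0,-0.11,1],[-0.0014,-0.001,0.2,0,0,-0.11,1],[-0.0014,-0.001,0.2,0,0,-0.11,1],[-0.0014,-0.001,0.2,0,0,-0.11,1]]], squeeze=25)

```text
time_s: 4.75
ee_pos: [388.0, 279.1, 40.7]
eef_rot: [[-0.823, 0.568, 0.001], [0.568, 0.823, 0.0], [-0.001, 0.001, -1.0]]
ft_force: [-0.9, -1.4, 6.0]
gripper_width: 0.571
gripper_force: 25.0
```

```bash
python3 -c "
from h import *
st();mv((388,280,220),145.5);mv((660,-30,220),95.7)"
```

```text
t 4.75 [388.  279.1  40.7] yaw 145.37 F [-0.9 -1.4  6. ] w 0.571 25.0
to (388, 280, 220) 145.5 shift [0.0005, 0.0012, -0.2241] turn [0.0013, 0.0009, -0.0028]
to (660, -30, 220) 95.7 shift [-0.4995, -0.1244, -0.2239] turn [0.0016, 0.0003, 1.1038]
```

move_arm(targets=[[[0,0,-0.1,0,0,0,1],[0,0,-0.2,0,0,0,1],[0,0,-0.22,0,0,0,1],[0,0,-0.22,0,0,0,1],[0,0,-0.22,0,0,0,1],[-0.5,-0.124,-0.22,0,0,1,1],[-0.5,-0.124,-0.22,0,0,1,1],[-0.5,-0.124,-0.22,0,0,1,1],[-0.5,-0.124,-0.22,0,0,1,1],[-0.5,-0.124,-0.22,0,0,1,1],[-0.5,-0.124,-0.22,0,0,1,1],[-0.5,-0.124,-0.22,0,0,1,1],[-0.5,-0.124,-0.22,0,0,1,1],[-0.5,-0.124,-0.22,0,0,1,1],[-0.5,-0.124,-0.22,0,0,1,1],[-0.5,-0.124,-0.22,0,0,1,1],[-0.5,-0.124,-0.22,0,0,1,1],[-0.5,-0.124,-0.22,0,0,1,1],[-0.5,-0.124,-0.22,0,0,1,1],[-0.5,-0.124,-0.22,0,0,1,1]]])

```text
time_s: 6.42
ee_pos: [659.4, -28.7, 215.6]
eef_rot: [[-0.181, 0.983, -0.001], [0.983, 0.181, 0.0], [0.0, -0.0, -1.0]]
ft_force: [1.0, -0.3, -2.8]
gripper_width: 0.57
gripper_force: 25.0
```

```bash
python3 -c "
from h import *
st();mv((660,-30,91.5),95.7);f=grab('wrist');cv2.imwrite('pics/w3.png',f['img'])"
```

```text
t 6.42 [659.4 -28.7 215.6] yaw 100.46 F [ 1.  -0.3 -2.8] w 0.57 25.0
to (660, -30, 91.5) 95.7 shift [-0.0018, 0.0005, 0.1552] turn [-0.0006, -0.0005, 0.1057]
```

View pics/w3.png

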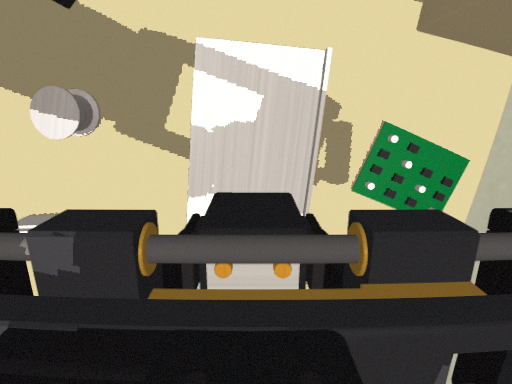

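The view shows module2 held square, with its studs at (223,270) and (283,270). The plate is clear ahead, so I'll lower it.

move_arm(targets=[[[-0.0018,0.0005,0.0,0,0,0.106,1],[-0.0018,0.0005,0.05,0,0,0.106,1],[-0.0018,0.0005,0.1,0,0,0.106,1],[-0.0018,0.0005,0.135,0,0,0.106,1],[-0.0018,0.0005,0.145,0,0,0.106,1],[-0.0018,0.0005,0.15,0,0,0.106,1],[-0.0018,0.0005,0.154,0,0,0.106,1],[-0.0018,0.0005,0.156,0,0,0.106,1],[-0.0018,0.0005,0.156,0,0,0.106,1],[-0.0018,0.0005,0.156,0,0,0.106,1]]])

```text
time_s: 7.3
ee_pos: [662.2, -31.7, 93.2]
eef_rot: [[-0.098, 0.995, 0.003], [0.995, 0.098, -0.001], [-0.001, 0.003, -1.0]]
ft_force: [-0.2, -0.4, -2.0]
gripper_width: 0.574
gripper_force: 25.0
```

```bash
python3 -c "
from h import *
st()"
```

```text
t 7.3 [662.2 -31.7  93.2] yaw 95.6 F [-0.2 -0.4 -2. ] w 0.574 25.0
```

move_arm(targets=[[[0,0,0.001,0,0,0,1],[0,0,0.002,0,0,0,1],[0,0,0.003,0,0,0,1],[0,0,0.003,0,0,0,1],[0,0,0.003,0,0,0,1]]])

```text
time_s: 7.72
ee_pos: [661.7, -31.7, 90.8]
eef_rot: [[-0.097, 0.995, 0.002], [0.995, 0.097, -0.0], [-0.001, 0.002, -1.0]]
ft_force: [-2.4, 0.4, 6.1]
gripper_width: 0.574
gripper_force: 25.0
```

It has touched down with Fz +6 N. I'll release it and rise.

move_arm(targets=[[[0,0,0,0,0,0,0],[0,0,0,0,0,0,-0.6],[0,0,0,0,0,0,-1],[0,0,0,0,0,0,-1],[0,0,0,0,0,0,-1],[0,0,-0.05,0,0,0,-1],[0,0,-0.1,0,0,0,-1],[0,0,-0.15,0,0,0,-1],[0,0,-0.2,0,0,0,-1],[0,0,-0.25,0,0,0,-1],[0,0,-0.25,0,0,0,-1]]])

```text
time_s: 8.63
ee_pos: [664.6, -32.1, 300.0]
eef_rot: [[-0.098, 0.995, 0.016], [0.995, 0.098, -0.003], [-0.004, 0.016, -1.0]]
ft_force: [1.2, 0.5, 2.9]
gripper_width: 1.0
gripper_force: 0.0
```

```bash
cat >> h.py <<'E'
def studs(f,guess,z,amin=8):
    p=proj(f,[guess])[0];hsv=cv2.cvtColor(f['img'],cv2.COLOR_BGR2HSV)
    m=((hsv[...,1]>120)&(hsv[...,2]>120)&(hsv[...,0]<28)).astype(np.uint8)
    n,_,s,c=cv2.connectedComponentsWithStats(m)
    S=sorted([(np.linalg.norm(c[i]-p),*c[i]) for i in range(1,n) if amin<=s[i][4]<400])[:2]
    P=[onz(f,q[1:],z) for q in S];d=P[1]-P[0]
    print("px",np.round(S,1).tolist(),"mid",((P[0]+P[1])/2).round(1),"dist",np.linalg.norm(d).round(1),"axis",(np.degrees(np.arctan2(d[1],d[0]))%180).round(1))
E
python3 -c "
from h import *
st();f=grab('top')
studs(f,(661.7,-31.7,121),121,2);studs(f,(664,-70,106),106,2)
mv((386,-331,220),156)"
```

```text
t 8.63 [664.6 -32.1 300. ] yaw 95.6 F [1.2 0.5 2.9] w 1.0 0.0
px [[109.9, 171.7, 151.3], [111.3, 221.3, 235.7]] mid [529.4 195.8 121. ] dist 260.6 axis 29.9
px [[119.0, 221.3, 235.7], [120.5, 213.0, 230.5]] mid [423.3 143.4 106. ] dist 26.0 axis 57.3
to (386, -331, 220) 156 shift [-0.3379, -0.3829, 0.0914] turn [0.0111, 0.0112, -1.3423]
```

move_arm(targets=[[[-0.338,-0.383,0.0,0,0,-1,-1],[-0.338,-0.383,0.0,0,0,-1,-1],[-0.338,-0.383,0.0,0,0,-1,-1],[-0.338,-0.383,0.0,0,0,-1,-1],[-0.338,-0.383,0.0,0,0,-1,-1],[-0.338,-0.383,0.0,0,0,-1,-1],[-0.338,-0.383,0.0,0,0,-1,-1],[-0.338,-0.383,0.0,0,0,-1,-1],[-0.338,-0.383,0.0,0,0,-1,-1],[-0.338,-0.383,0.0,0,0,-1,-1],[-0.338,-0.383,0.0,0,0,-1,-1],[-0.338,-0.383,0.09,0,0,-1,-1],[-0.338,-0.383,0.09,0,0,-1,-1],[-0.338,-0.383,0.09,0,0,-1,-1],[-0.338,-0.383,0.09,0,0,-1,-1]]])

```text
time_s: 9.93
ee_pos: [381.2, -328.9, 214.4]
eef_rot: [[-0.773, 0.635, -0.004], [0.635, 0.773, 0.004], [0.006, 0.001, -1.0]]
ft_force: [0.2, -0.4, 0.8]
gripper_width: 0.998
gripper_force: 0.0
```

move_arm(targets=[[[0,0,0,0,0,-0.34,-1],[0,0,0,0,0,-0.34,-1],[0,0,0,0,0,-0.34,-1],[0,0,0,0,0,-0.34,-1]]])

```text
time_s: 10.27
ee_pos: [383.3, -331.0, 218.6]
eef_rot: [[-0.912, 0.41, 0.002], [0.41, 0.912, -0.002], [-0.003, -0.001, -1.0]]
ft_force: [-0.2, -0.1, 0.5]
gripper_width: 1.0
gripper_force: 0.0
```

```bash
python3 -c "
from h import *
st();f=grab('wrist');studs(f,(386,-331,86),86)
f=grab('top')
studs(f,(661.7,-31.7,121),121,2);studs(f,(664,-70,106),106,2)
mv((386,-331,55),156)"
```

```text
t 10.27 [ 383.3 -331.   218.6] yaw 155.81 F [-0.2 -0.1  0.5] w 1.0 0.0
px [[11.9, 265.9, 185.5], [15.2, 238.9, 185.6]] mid [ 386.1 -332.8   86. ] dist 25.8 axis 66.1
px [[4.8, 281.3, 146.7], [4.8, 279.7, 137.3]] mid [661.4 -29.9 121. ] dist 25.8 axis 8.3
px [[4.8, 293.5, 137.5], [5.4, 295.0, 147.5]] mid [663.  -68.2 106. ] dist 27.9 axis 6.5
to (386, -331, 55) 156 shift [-0.0033, 0.0015, 0.2036] turn [-0.0011, 0.0023, -0.0057]
```

Module2 now stands 38.3 mm from module1, and module1 hasn't moved. I'll grip module3.

move_arm(targets=[[[-0.0043,0,0.0,0,0,0,-1],[-0.0043,0,0.06,0,0,0,-1],[-0.0043,0,0.12,0,0,0,-1],[-0.0043,0,0.18,0,0,0,-1],[-0.0043,0,0.204,0,0,0,-1],[-0.0043,0,0.204,0,0,0,-1],[-0.0043,0,0.204,0,0,0,-1],[-0.0043,0,0.204,0,0,0,1],[-0.0043,0,0.204,0,0,0,1],[-0.0043,0,0.204,0,0,0,1],[-0.0043,0,0.204,0,0,0,1],[-0.0043,0,0.204,0,0,0,1],[-0.0043,0,0.204,0,0,0,1],[-0.0043,0,0.204,0,0,0,1],[-0.0043,0,0.204,0,0,0,1]]], squeeze=25)

```text
time_s: 11.62
ee_pos: [385.6, -332.2, 53.9]
eef_rot: [[-0.913, 0.408, 0.0], [0.408, 0.913, -0.001], [-0.001, -0.0, -1.0]]
ft_force: [-0.8, -0.4, 3.5]
gripper_width: 0.572
gripper_force: 25.0
```

```bash
python3 -c "
from h import *
st();mv((660,9,260),95.7)"
```

```text
t 11.62 [ 385.6 -332.2   53.9] yaw 155.89 F [-0.8 -0.4  3.5] w 0.572 25.0
to (660, 9, 260) 95.7 shift [-0.1391, 0.5293, -0.2577] turn [0.0, 0.001, 1.3376]
```

move_arm(targets=[[[0,0,-0.08,0,0,0,1],[0,0,-0.16,0,0,0,1],[0,0,-0.25,0,0,0,1],[0,0,-0.258,0,0,0,1],[0,0,-0.258,0,0,0,1],[-0.14,0.528,-0.258,0,0,1,1],[-0.14,0.528,-0.258,0,0,1,1],[-0.14,0.528,-0.258,0,0,1,1],[-0.14,0.528,-0.258,0,0,1,1],[-0.14,0.528,-0.258,0,0,1,1],[-0.14,0.528,-0.258,0,0,1,1],[-0.14,0.528,-0.258,0,0,1,1],[-0.14,0.528,-0.258,0,0,1,1],[-0.14,0.528,-0.258,0,0,1,1],[-0.14,0.528,-0.258,0,0,1,1],[-0.14,0.528,-0.258,0,0,1,1],[-0.14,0.528,-0.258,0,0,1,1],[-0.14,0.528,-0.258,0,0,1,1],[-0.14,0.528,-0.258,0,0,1,1],[-0.14,0.528,-0.258,0,0,1,1]]])

```text
time_s: 13.28
ee_pos: [659.2, 7.0, 258.8]
eef_rot: [[-0.356, 0.934, -0.002], [0.934, 0.356, -0.0], [0.0, -0.002, -1.0]]
ft_force: [-0.3, -0.0, -3.3]
gripper_width: 0.573
gripper_force: 25.0
```

move_arm(targets=[[[0,0,0,0,0,0.337,1],[0,0,0,0,0,0.337,1],[0,0,0,0,0,0.337,1],[0,0,0,0,0,0.337,1],[0,0,0,0,0,0.337,1]]])

```text
time_s: 13.7
ee_pos: [659.7, 6.9, 259.9]
eef_rot: [[-0.102, 0.995, 0.0], [0.995, 0.102, -0.0], [-0.0, 0.0, -1.0]]
ft_force: [0.1, -0.1, -3.2]
gripper_width: 0.579
gripper_force: 25.0
```

```bash
python3 -c "
from h import *
st();mv((658.5,8,106),95.7)"
```

```text
t 13.7 [659.7   6.9 259.9] yaw 95.85 F [ 0.1 -0.1 -3.2] w 0.579 25.0
to (658.5, 8, 106) 95.7 shift [0.0016, -0.0014, 0.1924] turn [0.0, 0.0002, 0.0032]
```

move_arm(targets=[[[0.003,-0.0015,0.05,0,0,0,1],[0.003,-0.0015,0.1,0,0,0,1],[0.003,-0.0015,0.15,0,0,0,1],[0.003,-0.0015,0.175,0,0,0,1],[0.003,-0.0015,0.185,0,0,0,1],[0.003,-0.0015,0.19,0,0,0,1],[0.003,-0.0015,0.192,0,0,0,1],[0.003,-0.0015,0.192,0,0,0,1],[0.003,-0.0015,0.192,0,0,0,1]]])

```text
time_s: 14.45
ee_pos: [660.5, 10.0, 108.9]
eef_rot: [[-0.1, 0.995, 0.004], [0.995, 0.1, -0.0], [-0.001, 0.004, -1.0]]
ft_force: [-0.6, -0.2, -3.7]
gripper_width: 0.575
gripper_force: 25.0
```

move_arm(targets=[[[0,0,0.001,0,0,0,1],[0,0,0.002,0,0,0,1],[0,0,0.003,0,0,0,1],[0,0,0.003,0,0,0,1],[0,0,0.003,0,0,0,1]]])

```text
time_s: 14.87
ee_pos: [658.8, 10.2, 104.0]
eef_rot: [[-0.1, 0.995, 0.0], [0.995, 0.1, 0.0], [-0.0, 0.0, -1.0]]
ft_force: [-1.0, 1.2, -2.4]
gripper_width: 0.574
gripper_force: 25.0
```

move_arm(targets=[[[-0.0025,0,0,0,0,0,1],[-0.0025,0,0,0,0,0,1],[-0.0025,0,0.001,0,0,0,1],[-0.0025,0,0.001,0,0,0,1],[-0.0025,0,0.001,0,0,0,1]]])

```text
time_s: 15.28
ee_pos: [659.0, 8.1, 103.9]
eef_rot: [[-0.1, 0.995, 0.0], [0.995, 0.1, -0.0], [-0.0, 0.0, -1.0]]
ft_force: [-3.3, -0.6, 5.0]
gripper_width: 0.57
gripper_force: 25.0
```

Module3 is on the plate. I'll release it, rise and go to module4.

move_arm(targets=[[[0,0,0,0,0,0,0],[0,0,0,0,0,0,-0.6],[0,0,0,0,0,0,-1],[0,0,0,0,0,0,-1],[0,0,0,0,0,0,-1],[0,0,-0.05,0,0,0,-1],[0,0,-0.1,0,0,0,-1],[0,0,-0.15,0,0,0,-1],[0,0,-0.2,0,0,0,-1],[0,0,-0.23,0,0,0,-1],[0,0,-0.23,0,0,0,-1],[0,0,-0.23,0,0,0,-1]]])

```text
time_s: 16.28
ee_pos: [660.1, 8.1, 289.6]
eef_rot: [[-0.1, 0.995, 0.005], [0.995, 0.1, -0.001], [-0.001, 0.005, -1.0]]
ft_force: [0.3, 1.5, 0.1]
gripper_width: 0.997
gripper_force: 0.0
```

```bash
python3 -c "
from h import *
st();mv((422.5,144,230),147.5)"
```

```text
t 16.28 [660.1   8.1 289.6] yaw 95.73 F [0.3 1.5 0.1] w 0.997 0.0
to (422.5, 144, 230) 147.5 shift [0.1987, -0.2789, 0.0729] turn [0.0052, 0.0041, -1.1505]
```

move_arm(targets=[[[0.2,-0.279,0,0,0,-1,-1],[0.2,-0.279,0,0,0,-1,-1],[0.2,-0.279,0,0,0,-1,-1],[0.2,-0.279,0,0,0,-1,-1],[0.2,-0.279,0,0,0,-1,-1],[0.2,-0.279,0,0,0,-1,-1],[0.2,-0.279,0,0,0,-1,-1],[0.2,-0.279,0.072,0,0,-1,-1],[0.2,-0.279,0.072,0,0,-1,-1],[0.2,-0.279,0.072,0,0,-1,-1],[0.2,-0.279,0.072,0,0,-1,-1],[0.2,-0.279,0.072,0,0,-1,-1]]])

```text
time_s: 17.28
ee_pos: [421.2, 145.0, 229.7]
eef_rot: [[-0.774, 0.633, -0.0], [0.633, 0.774, -0.0], [0.0, -0.0, -1.0]]
ft_force: [0.3, 0.4, 0.8]
gripper_width: 0.998
gripper_force: 0.0
```

move_arm(targets=[[[0,0,0,0,0,-0.15,-1],[0,0,0,0,0,-0.15,-1],[0,0,0,0,0,-0.15,-1],[0,0,0,0,0,-0.15,-1]]])

```text
time_s: 17.62
ee_pos: [421.5, 145.1, 230.1]
eef_rot: [[-0.841, 0.54, 0.001], [0.54, 0.841, 0.0], [-0.001, 0.001, -1.0]]
ft_force: [0.6, 0.1, 0.1]
gripper_width: 0.997
gripper_force: 0.0
```

```bash
python3 -c "
from h import *
st();f=grab('wrist');studs(f,(422.5,144,101),101)
f=grab('top')
studs(f,(659,8,136),136,2);studs(f,(661.7,-31.7,121),121,2);studs(f,(664,-70,106),106,2)
mv((422.5,144,70),147.5)"
```

```text
t 17.62 [421.5 145.1 230.1] yaw 147.29 F [0.6 0.1 0.1] w 0.997 0.0
px [[12.6, 264.6, 185.8], [14.7, 237.4, 186.0]] mid [422.9 142.5 101. ] dist 25.7 axis 57.9
px [[4.6, 265.3, 137.3], [4.7, 266.5, 146.5]] mid [658.8   9.5 136. ] dist 24.8 axis 5.7
px [[4.8, 279.7, 137.3], [4.9, 281.0, 146.8]] mid [661.3 -29.4 121. ] dist 25.9 axis 6.3
px [[4.8, 293.5, 137.5], [5.2, 294.7, 147.3]] mid [663.2 -67.7 106. ] dist 27.3 axis 4.8
to (422.5, 144, 70) 147.5 shift [-0.0021, -0.0003, 0.1997] turn [0.0006, 0.0006, -0.0031]
```

Spacing is 38.3 and 39 mm. I'll grip module4.

move_arm(targets=[[[-0.003,-0.001,0.0,0,0,0,-1],[-0.003,-0.001,0.06,0,0,0,-1],[-0.003,-0.001,0.12,0,0,0,-1],[-0.003,-0.001,0.18,0,0,0,-1],[-0.003,-0.001,0.2,0,0,0,-1],[-0.003,-0.001,0.2,0,0,0,-1],[-0.003,-0.001,0.2,0,0,0,-1],[-0.003,-0.001,0.2,0,0,0,1],[-0.003,-0.001,0.2,0,0,0,1],[-0.003,-0.001,0.2,0,0,0,1],[-0.003,-0.001,0.2,0,0,0,1],[-0.003,-0.001,0.2,0,0,0,1],[-0.003,-0.001,0.2,0,0,0,1],[-0.003,-0.001,0.2,0,0,0,1],[-0.003,-0.001,0.2,0,0,0,1]]], squeeze=25)

```text
time_s: 18.97
ee_pos: [422.7, 143.2, 69.8]
eef_rot: [[-0.843, 0.538, 0.001], [0.538, 0.843, 0.0], [-0.001, 0.0, -1.0]]
ft_force: [-0.9, -0.4, 4.6]
gripper_width: 0.571
gripper_force: 24.9
```

```bash
python3 -c "
from h import *
st();mv((655.5,49,260),95.7)"
```

```text
t 18.97 [422.7 143.2  69.8] yaw 147.48 F [-0.9 -0.4  4.6] w 0.571 24.9
to (655.5, 49, 260) 95.7 shift [-0.3088, 0.0572, -0.2376] turn [0.0007, 0.0004, 1.1507]
```

move_arm(targets=[[[0,0,-0.08,0,0,0,1],[0,0,-0.16,0,0,0,1],[0,0,-0.23,0,0,0,1],[0,0,-0.238,0,0,0,1],[0,0,-0.238,0,0,0,1],[-0.309,0.057,-0.238,0,0,1,1],[-0.309,0.057,-0.238,0,0,1,1],[-0.309,0.057,-0.238,0,0,1,1],[-0.309,0.057,-0.238,0,0,1,1],[-0.309,0.057,-0.238,0,0,1,1],[-0.309,0.057,-0.238,0,0,1,1],[-0.309,0.057,-0.238,0,0,1,1],[-0.309,0.057,-0.238,0,0,1,1],[-0.309,0.057,-0.238,0,0,1,1],[-0.309,0.057,-0.238,0,0,1,1],[-0.309,0.057,-0.238,0,0,1,1]]])

```text
time_s: 20.3
ee_pos: [654.5, 49.6, 260.5]
eef_rot: [[-0.218, 0.976, 0.001], [0.976, 0.218, 0.0], [0.0, 0.001, -1.0]]
ft_force: [0.1, 0.0, -2.7]
gripper_width: 0.572
gripper_force: 24.9
```

move_arm(targets=[[[0,0,0,0,0,0.15,1],[0,0,0,0,0,0.15,1],[0,0,0,0,0,0.15,1],[0,0,0,0,0,0.15,1],[0,0,0,0,0,0.15,1]]])

```text
time_s: 20.72
ee_pos: [655.2, 49.0, 260.2]
eef_rot: [[-0.102, 0.995, 0.001], [0.995, 0.102, -0.0], [-0.0, 0.001, -1.0]]
ft_force: [-0.3, 0.0, -2.4]
gripper_width: 0.577
gripper_force: 24.9
```

```bash
python3 -c "
from h import *
st();mv((655.5,47.5,122),95.7)"
```

```text
t 20.72 [655.2  49.  260.2] yaw 95.87 F [-0.3  0.  -2.4] w 0.577 24.9
to (655.5, 47.5, 122) 95.7 shift [-0.0019, 0.0001, 0.1728] turn [0.0008, 0.0001, 0.0039]
```

move_arm(targets=[[[-0.001,0,0.05,0,0,0,1],[-0.001,0,0.1,0,0,0,1],[-0.001,0,0.14,0,0,0,1],[-0.001,0,0.16,0,0,0,1],[-0.001,0,0.17,0,0,0,1],[-0.001,0,0.173,0,0,0,1],[-0.001,0,0.173,0,0,0,1],[-0.001,0,0.173,0,0,0,1],[-0.001,0,0.173,0,0,0,1]]])

```text
time_s: 21.47
ee_pos: [656.6, 47.9, 123.0]
eef_rot: [[-0.1, 0.995, 0.003], [0.995, 0.1, -0.0], [-0.0, 0.003, -1.0]]
ft_force: [0.3, -0.7, -3.0]
gripper_width: 0.573
gripper_force: 25.0
```

move_arm(targets=[[[-0.001,0,0.001,0,0,0,1],[-0.001,0,0.002,0,0,0,1],[-0.001,0,0.002,0,0,0,1],[-0.001,0,0.002,0,0,0,1],[-0.001,0,0.002,0,0,0,1]]])

```text
time_s: 21.88
ee_pos: [655.5, 47.1, 119.8]
eef_rot: [[-0.1, 0.995, 0.0], [0.995, 0.1, 0.0], [0.0, 0.0, -1.0]]
ft_force: [0.4, 0.2, -2.6]
gripper_width: 0.574
gripper_force: 25.0
```

Nearly down. I'll lower it about 1 mm more, release and rise.

move_arm(targets=[[[0,0,0.0005,0,0,0,1],[0,0,0.001,0,0,0,1],[0,0,0.001,0,0,0,1],[0,0,0.001,0,0,0,0.2],[0,0,0.001,0,0,0,-0.6],[0,0,0.001,0,0,0,-1],[0,0,0.001,0,0,0,-1],[0,0,0.001,0,0,0,-1],[0,0,-0.05,0,0,0,-1],[0,0,-0.1,0,0,0,-1],[0,0,-0.15,0,0,0,-1],[0,0,-0.19,0,0,0,-1],[0,0,-0.19,0,0,0,-1],[0,0,-0.19,0,0,0,-1]]])

```text
time_s: 23.05
ee_pos: [657.2, 47.1, 275.4]
eef_rot: [[-0.1, 0.995, 0.007], [0.995, 0.1, -0.0], [-0.001, 0.007, -1.0]]
ft_force: [-0.3, 0.3, 0.4]
gripper_width: 0.995
gripper_force: 0.0
```

```bash
python3 -c "
from h import *
st();mv((668.8,-157,260),137)
mv((668.8,-157,260),-43)
mv((668.8,-157,260),47)
mv((665,-100,260),95.7)"
```

```text
t 23.05 [657.2  47.1 275.4] yaw 95.73 F [-0.3  0.3  0.4] w 0.995 0.0
to (668.8, -157, 260) 137 shift [-0.2552, -0.0111, 0.0194] turn [0.0075, 0.0042, -0.9172]
to (668.8, -157, 260) -43 shift [-0.2552, -0.0111, 0.0194] turn [0.0053, -0.0095, 3.0828]
to (668.8, -157, 260) 47 shift [-0.2552, -0.0111, 0.0194] turn [0.0083, -0.0024, 1.0828]
to (665, -100, 260) 95.7 shift [-0.1839, -0.0088, 0.0193] turn [0.0083, 0.0012, 0.0006]
```

move_arm(targets=[[[-0.255,-0.011,-0.02,0,0,-0.917,-1],[-0.255,-0.011,-0.02,0,0,-0.917,-1],[-0.255,-0.011,-0.02,0,0,-0.917,-1],[-0.255,-0.011,-0.02,0,0,-0.917,-1],[-0.255,-0.011,-0.02,0,0,-0.917,-1],[-0.255,-0.011,-0.02,0,0,-0.917,-1],[-0.255,-0.011,-0.02,0,0,-0.917,-1],[-0.255,-0.011,-0.02,0,0,-0.917,-1],[-0.255,-0.011,-0.02,0,0,-0.917,-1],[-0.255,-0.011,-0.02,0,0,-0.917,0],[-0.255,-0.011,-0.02,0,0,-0.917,0]]])

```text
time_s: 23.97
ee_pos: [667.2, -155.1, 287.4]
eef_rot: [[-0.732, 0.682, -0.0], [0.682, 0.732, 0.0], [0.001, -0.0, -1.0]]
ft_force: [-0.5, -0.9, 0.2]
gripper_width: 0.92
gripper_force: 0.0
```

```bash
python3 -c "
from h import *
st();f=grab('wrist');cv2.imwrite('pics/w4.png',f['img'])
g=grab('top')
for n,k in (('wrist',f),('top',g)):
  print(n)
  for P in ((655.5,47,151),(659,8,136),(661.7,-31.7,121),(664,-70,106)): studs(k,P,P[2],2)
mv((668.8,-157,82),137)"
```

```text
t 23.97 [ 667.2 -155.1  287.4] yaw 137.03 F [-0.5 -0.9  0.2] w 0.92 0.0
wrist
px [[13.8, 401.2, 10.8], [15.2, 420.8, 32.1]] mid [656.2  46.3 151. ] dist 25.9 axis 5.9
px [[13.0, 363.4, 48.6], [14.4, 382.4, 68.1]] mid [659.8   6.7 136. ] dist 26.0 axis 5.8
px [[12.1, 329.6, 81.5], [13.2, 347.5, 99.4]] mid [662.4 -32.6 121. ] dist 25.6 axis 5.4
px [[11.8, 299.2, 110.2], [12.3, 317.3, 126.0]] mid [664.4 -71.  106. ] dist 25.8 axis 7.8
top
px [[4.6, 250.3, 137.7], [5.3, 251.3, 147.3]] mid [654.3  49.  151. ] dist 25.6 axis 4.6
px [[4.6, 265.0, 137.5], [4.9, 266.3, 146.7]] mid [658.4  10.2 136. ] dist 24.8 axis 6.7
px [[4.5, 280.0, 137.5], [4.8, 281.3, 146.7]] mid [661.2 -30.3 121. ] dist 25.2 axis 6.5
px [[4.7, 293.3, 137.7], [4.9, 294.5, 147.0]] mid [663.4 -67.3 106. ] dist 26.0 axis 5.2
to (668.8, -157, 82) 137 shift [-0.0027, -0.0, 0.2572] turn [0.0001, 0.0, 0.0009]
```

View pics/w4.png

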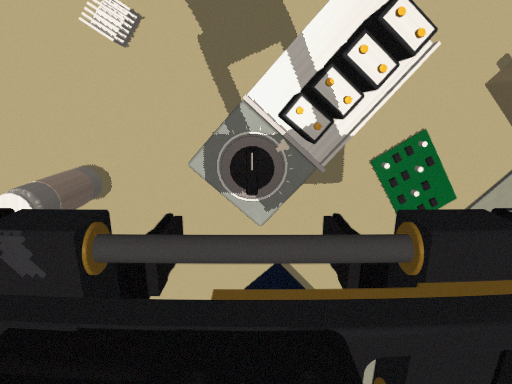

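The row stands straight at about 39 mm spacing and upright. The dial bar lies vertical in the image at (252,165), in line with the tool, with the wedge at (282,146). I'll grip the dial.

move_arm(targets=[[[-0.002,0,0.05,0,0,0,0],[-0.002,0,0.1,0,0,0,0],[-0.002,0,0.15,0,0,0,0],[-0.002,0,0.2,0,0,0,0],[-0.002,0,0.24,0,0,0,0],[-0.002,0,0.256,0,0,0,0],[-0.002,0,0.256,0,0,0,0],[-0.002,0,0.256,0,0,0,0],[-0.002,0,0.256,0,0,0,1],[-0.002,0,0.256,0,0,0,1],[-0.002,0,0.256,0,0,0,1],[-0.002,0,0.256,0,0,0,1],[-0.002,0,0.256,0,0,0,1],[-0.002,0,0.256,0,0,0,1]]], squeeze=25)

```text
time_s: 25.23
ee_pos: [668.4, -157.8, 83.2]
eef_rot: [[-0.731, 0.682, 0.0], [0.682, 0.731, -0.0], [-0.0, 0.0, -1.0]]
ft_force: [0.2, -0.4, 0.7]
gripper_width: 0.161
gripper_force: 25.0
```

move_arm(targets=[[[0,0,0,0,0,0.1,1],[0,0,0,0,0,0.2,1],[0,0,0,0,0,0.3,1],[0,0,0,0,0,0.4,1],[0,0,0,0,0,0.5,1],[0,0,0,0,0,0.6,1],[0,0,0,0,0,0.7,1],[0,0,0,0,0,0.8,1],[0,0,0,0,0,0.9,1],[0,0,0,0,0,1,1],[0,0,0,0,0,1,1]]])

```text
time_s: 26.15
ee_pos: [667.7, -158.1, 83.2]
eef_rot: [[-0.032, 0.999, -0.001], [0.999, 0.032, -0.0], [-0.0, -0.001, -1.0]]
ft_force: [-3.9, -0.8, 4.1]
gripper_width: 0.162
gripper_force: 25.0
```

move_arm(targets=[[[0,0,0,0,0,0.1,1],[0,0,0,0,0,0.2,1],[0,0,0,0,0,0.222,1],[0,0,0,0,0,0.222,1],[0,0,0,0,0,0.222,1],[0,0,0,0,0,0.222,1]]])

```text
time_s: 26.65
ee_pos: [667.5, -158.1, 83.2]
eef_rot: [[0.136, 0.991, -0.002], [0.991, -0.136, -0.0], [-0.0, -0.002, -1.0]]
ft_force: [-5.8, -1.7, 4.3]
gripper_width: 0.158
gripper_force: 25.0
```

Yaw is now 82°. I'll release, rise and check.

move_arm(targets=[[[0,0,0,0,0,0,0.4],[0,0,0,0,0,0,0],[0,0,0,0,0,0,0],[0,0,0,0,0,0,0],[0,0,0,0,0,0,0],[0,0,-0.05,0,0,0,0],[0,0,-0.1,0,0,0,0],[0,0,-0.15,0,0,0,0],[0,0,-0.2,0,0,0,0],[0,0,-0.26,0,0,0,0],[0,0,-0.26,0,0,0,0],[0,0,-0.26,0,0,0,0],[0,0,-0.26,0,0,0,0]]])

```text
time_s: 27.73
ee_pos: [668.6, -157.8, 291.4]
eef_rot: [[0.139, 0.99, 0.001], [0.99, -0.139, -0.0], [-0.0, 0.001, -1.0]]
ft_force: [-0.1, 0.0, -1.1]
gripper_width: 0.506
gripper_force: 0.0
```

```bash
python3 -c "
from h import *
import pickle
st();f=grab('wrist');pickle.dump(f,open('w5.pkl','wb'))
p=proj(f,[[668.8,-157,51]])[0].astype(int);print(p)
y0,x0=max(p[1]-55,0),p[0]-60;print(x0,y0)
cv2.imwrite('pics/w5.png',cv2.resize(f['img'][y0:y0+90,x0:x0+120],None,fx=6,fy=6,interpolation=cv2.INTER_CUBIC))
for P in ((655.5,47,151),(659,8,136),(661.7,-31.7,121),(664,-70,106)): studs(f,P,P[2],2)
"
```

```text
t 27.73 [ 668.6 -157.8  291.4] yaw 82.03 F [-0.1  0.  -1.1] w 0.506 0.0
[251 163]
191 108
px [[58.3, 203.5, 9.9], [58.5, 230.6, 3.0]] mid [660.9   1.4 151. ] dist 24.4 axis 5.0
px [[13.3, 203.5, 9.9], [15.0, 230.6, 3.0]] mid [660.    6.3 136. ] dist 25.7 axis 5.0
px [[12.3, 215.1, 56.6], [14.2, 240.5, 49.7]] mid [662.8 -32.9 121. ] dist 25.9 axis 6.3
px [[11.7, 224.5, 96.6], [13.0, 248.1, 89.7]] mid [664.8 -71.  106. ] dist 26.0 axis 7.8
```

View pics/w5.png

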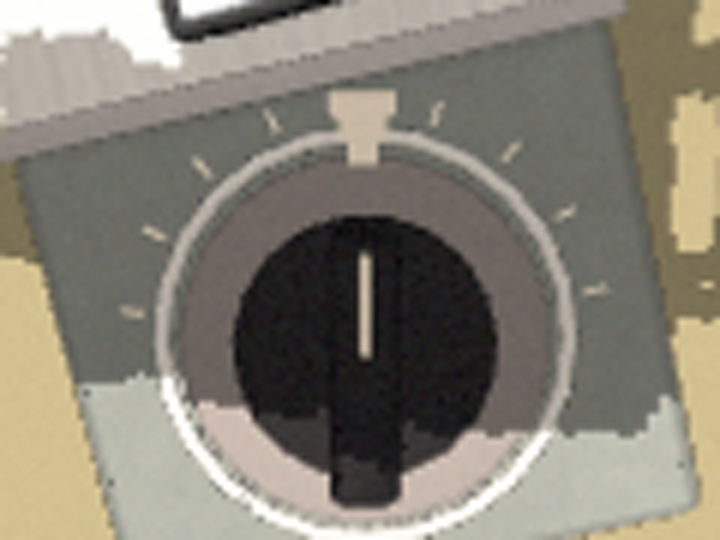

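The pointer line at crop (365,250–358) lines up with the wedge at (362,125). The modules are unmoved and the arm is clear, so I'll hand in.

```bash
python3 -c "
from cell import bot
print(bot.job_done())"
```

```text
the job is handed in; nothing more can be done
None
```

I handed the job in at about 28 s. The four modules stand upright in height order, about 39 mm apart centre to centre, and the dial's pointer lines up with the white wedge; the hand-in gave no verdict.

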